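Shut the rings of a lever arch file and press its sheet clamp down

ROBOT

A 7-joint arm with a two-finger parallel gripper is mounted at the origin on the work surface. World frame = base frame: x ahead of the robot, y to its left, z up, the work surface at z = 0. Lengths are in m, angles in rad, forces in N, time in s.
With the tool pointing down it reaches from about 0.4 to 0.85 m from the base axis. Payload 4.5 kg.
Tool frame: the origin (TCP) lies on the centre line of the jaws, within the pads' length; the fingertips stand 11 mm ahead of it and the grasp point (between the pads) lies 8 mm behind it; z points along the fingers, y is the line along which they close (so a half turn about z gives the same grasp; the last joint's range is limited). The gripper opens to 85 mm and grips with 20 to 120 N. Pads are 22 mm wide; open, the fingers measure 114 mm over their backs; the gripper's body (76 mm by 85 mm) begins 54 mm behind the grasp point. The pads swing forward as they close: fully open they stand 13 mm farther back than shut.
Start: joints at [-1.214, 0.689, -0.195, 1.565, 0.157, 0.902, -0.215], TCP at [0.198, 0.593, 0.242] pointing down, gripper open.
Joint ranges: [-3.01, 3.01], [-0.46, 2.08], [-1.47, 1.51], [0.13, 2.56], [-1, 4.14], [0.04, 2.09], [-2.66, 2.66]. Speed limits (rad/s): [2.57, 2.57, 3.14, 3.14, 3.14, 3.14, 3.14].

INTERFACE

Orientations are given as a unit quaternion [x, y, z, w].
In Python, from rig import arm, eyes gives the robot as it stands.
- The arm moves only by the tool carry_out, never from a script. Its argument "increments" is a list that holds one entry, the list of rows, each a list of 7 numbers: the opening, from 0 (shut) to 1 (fully open), then the shift along the tool's x, y, z in cm, then the turn, a rotation vector about the tool's x, y, z in degrees. In form: [[[hand, tx, ty, tz, ax, ay, az], ...]]. A call has 1 to 10 rows; each row is the pose to reach, as a shift and turn from the pose commanded when the call began, along the tool's axes at that moment; what a row does not reach only later rows make up. A row lasts 1/10 s, in which the tool goes at most 50 mm and 8.59 degrees, less where a joint would pass 70% of its speed; a pose out of reach is approached as far as the arm can. A call with a gripper value outside its range is refused whole. The fingers move at their own pace and stop on an object; "grip_force" is the grip in N (left out, the last holds). Time passes only in rows, so rows that repeat a pose let the fingers close. It gives the time, the measured TCP pose, the force, the opening and the grip force at its end, in the units of the state.
- arm.sense(): the state, without advancing time (a new reading comes with each control period).
- eyes.get_image(name): name is "scene" or "top" or "wrist"; returns a dict with "color" (400x640x3 uint8, red, green, blue), "depth" (400x640 float32, m along the optical axis (not along the pixel's ray), 0 where there is no reading), "fx", "fy", "cx", "cy" (pixels), "world_to_cam" (4x4, takes a point from world to camera coordinates). Camera axes: x right, y up, looking along -z (the intrinsics and any distortion apply to the point x, -y, -z); pixel columns grow to the right and rows downward; lengths in m; the calibration is good to about 2 mm. A picture is of the moment at which its call begins.
- arm.finish_job(): hands the job in; it is judged then, once.
Trained networks look in a picture, given as the dict that the camera call returned (one of the last four; its "shot" number tells which), for a name from the list of things; names that differ only in an ending like _2 or _b are one class to them, and where a whole thing is asked for, a point or a joint stands for the part that bears it (a point fixed in the world has none). Each returns a list of dicts, best first, with "p" (0 to 1); they miss things now and then, are a little off and sometimes report something else, mostly with a low value. They report only what shows in the picture. A call takes as long as a camera call.
- eyes.boxes_of(picture, label): "rect" ([centre column, centre row, width, height] in pixels, round what is visible of it).
- eyes.regions_of(picture, label): "region" (400x640 bool, what is visible of it) and "rect" ([centre column, centre row, width, height] in pixels, round what is visible of it).
The state is a dict: "t": time; "joint_pos": joint angles; "joint_vel": joint speeds; "joint_efforts": joint torques, N m; "tcp_pos": TCP position; "ee_rot": TCP orientation; "wrist_force": force on the tool from outside, world axes, zero at the start; "wrist_torque": the same for the moment, N m; "opening": opening from 0.0 (shut) to 1.0 (fully open); "grip_force": force on a finger pad.
Only numpy, scipy, OpenCV 4.12 (cv2) and the standard library are available. Lean on these libraries where they do the work, as an engineer would, in place of code of your own. Each camera call takes 0.05 s, during which the arm holds its last target. There are 200 camera calls.

TASK

The sheets are in the open lever arch file: secure them. With a fingertip push the upright steel lever over and fully down flat so that the arches shut on the posts, and press the black clamp bar down its posts until it rests on the sheets. Only push, gently: nothing is to be forced or picked up, the clamp bar is not to be pulled up, and leave the other things on the desk and on the file where they are.

Things in the scene. Friction and masses are not known exactly. Their poses are not given: they have to be found in the camera images.
- file: A5 lever arch file lying open, fixed on the desk. Origin: at desk height under the middle of its mechanism. x: along the spine, away from the robot; y: left, towards spine and front cover; z up. Boards 225 (x) by 3 thick: back cover y -159 to +80, spine y 82 to 148, front cover y 150 to 389. Steel posts, 6 thick, at x = +40 and -40, y = -15, to 50 above the desk. All sizes in mm.
- sheets (a point): middle of the top of the filed sheets, a white stack 210 (file x) by 148 (file y) mm, on the back cover at file y -151 to -3, top 20 above the desk.
- lever (a joint): angle of the steel lever (rad): 0 = flat and level, pointing to file +y (rings shut, its stop); 1.57 = standing straight up; 1.75 its open stop. Starts about upright (1.35 to 1.65). No spring: it stays where it is left; turning it takes about 2 N at its end. As it goes down the arches swing shut with it.
- lever_pivot (a point): point on the lever's axis, which runs along the file's x axis: at file x 0, y +8, 14 mm above the desk. The lever is the flat arm in the middle between the arches, 14 wide and 3 thick, with a round finger end; it ends 69 from this axis.
- lever_end (a point): centre of the lever's round finger end (diameter 22 mm, 3 thick), 58 from the lever's axis, on the face that looks up when the lever is flat and to file -y (towards posts and sheets) when it stands upright. With the lever flat this point is 15.5 above the desk.
- arches (a joint): angle (rad) of the two wire arches (4 mm thick, at file x = +40 and -40, turning about an axis at y +18, 9 above the desk): 0 = shut on the posts, tops then 62 above the desk. Always 0.8 times the lever's angle; they tip open towards +y.
- clamp (a joint): how far the sheet clamp bar has been slid down the posts (m): 0 = 20 mm above the sheets; 0.020 = down on the sheets (its stop). Starts between 0 and 0.006. It stays where it is left; sliding takes about 3 N; it cannot tilt.
- clamp_top (a point): middle of the top of the sheet clamp bar: black flat bar 122 mm long (along file x), 13 wide, 4 thick, threaded on the two posts, with a finger pad 34 x 20 in its middle. At file x 0, y -15; 44 above the desk when joint clamp is 0, 24 when it is down.
- highlighter: highlighter pen, 115 x 20 x 16, lying on the front cover, left of the spine (mm), loose; a bystander. Origin: middle of its underside
- eraser: block eraser, 50 x 22 x 12, lying on the sheets, right of the clamp bar (mm), loose; a bystander. Origin: middle of its underside
- sharpener: small metal pencil sharpener, 25 x 15 x 12, lying on the back cover at the near end of the mechanism (mm), loose; a bystander. Origin: middle of its underside
- binder_clip: binder clip, 32 x 35 x 11, lying on the back cover at the far end of the mechanism (mm), loose; a bystander. Origin: middle of its underside
- stapler: desk stapler, 140 x 36, 65 high, on the desk beside the file (mm), loose; a bystander. Origin: middle of its underside
- tape_dispenser: tape dispenser, 135 x 55, 82 high, on the desk beside the file (mm), loose; a bystander. Origin: middle of its underside
- pencil_cup: round cup of pencils, diameter 76, 185 high with the pencils, on the desk beside the file (mm), loose; a bystander. Origin: middle of its underside
- magnifier: hand magnifier lying flat, 170 x 94 x 10, on the desk left of the file (mm), loose; a bystander. Origin: middle of its underside

How it is judged:
By the outcome, as a careful person would: the job done as asked, in the order asked, and still so for the second after the job is handed in, with the robot touching nothing.
It also fails if it takes over 45 s, if anything falls off the work surface, if the arm or the gripper's body presses on something with over 40 N, if the wrist force passes 120 N, or if a joint passes its speed limit or range.

## Working session

There is one attempt and no reset: what is moved stays moved. The work goes in short steps, Python scripts to look and compute and a tool call to move; the robot and the scene stay as the last step left them, time stands still between calls to the robot, and variables do not carry over. Pictures are saved under pics/ and viewed, at most 10 in all, crops included, and the job is handed in when it is done.

Besides the shell and the picture viewer there is one more tool, called after "Call:" as name(argument=value, ...) on one line, values as JSON. carry_out: Moves the arm, as the interface text tells. Its arguments: {"type":"object","properties":{"increments":{"type":"array"},"grip_force":{"type":"number"}},"required":["increments"]}

```bash
mkdir -p pics
cat > h.py <<'E'
import numpy as np, cv2
from rig import arm, eyes
from scipy.spatial.transform import Rotation as R
def pts(im,mask=None):
    d=im["depth"]; v,u=np.nonzero((d>0)&(mask if mask is not None else True)); z=d[v,u]
    c=np.c_[(u-im["cx"])/im["fx"]*z,-(v-im["cy"])/im["fy"]*z,-z,np.ones(len(z))]
    return (c@np.linalg.inv(im["world_to_cam"]).T)[:,:3]
def proj(im,P):
    c=np.c_[P,np.ones(len(P))]@im["world_to_cam"].T
    return np.c_[im["fx"]*c[:,0]/-c[:,2]+im["cx"],im["fy"]*-c[:,1]/-c[:,2]+im["cy"]]
def save(im,n): cv2.imwrite("pics/"+n,im["color"][...,::-1])
E
python3 - <<'E'
from h import *
print(arm.sense())
for c in("top","scene"):
    im=eyes.get_image(c);save(im,c+"1.png")
    for n in["sheets","lever","lever_end","clamp","arches","file","eraser","sharpener","binder_clip","highlighter","stapler","tape_dispenser","pencil_cup","magnifier"]:
        for r in eyes.regions_of(im,n)[:1]:
            p=pts(im,r["region"]); print(c,n,round(r["p"],2),np.round(r["rect"]),np.round(np.median(p,0),3),np.round(np.percentile(p,2,0),3),np.round(np.percentile(p,98,0),3))
E
```

```text
{'t': 0.0, 'joint_pos': array([-1.21416471,  0.68998155, -0.19452709,  1.5663675 ,  0.1573319 ,
        0.90249846, -0.21510918]), 'joint_vel': array([-0.00016222, -0.00045992, -0.00010406, -0.00249631, -0.0003169 ,
       -0.00037057, -0.00092161]), 'joint_efforts': array([ 1.26731211e-04, -5.39621615e+01, -1.26673836e+00, -1.58553565e+01,
        9.02613800e-03,  9.25421045e-03, -4.15892941e-06]), 'tcp_pos': array([0.19812886, 0.59209113, 0.24147964]), 'ee_rot': array([ 1.60662396e-01,  9.87008982e-01, -9.26371861e-04, -7.34290259e-05]), 'wrist_force': array([ 0.23893135, -0.68086545,  0.97830247]), 'wrist_torque': array([0.04381243, 0.00867436, 0.00701407]), 'grip_force': 0.0, 'opening': 1.000214661968251}
top sheets 0.63 [324. 217. 186. 132.] [0.488 0.033 0.005] [ 0.318 -0.221 -0.004] [0.658 0.286 0.029]
top lever 0.62 [324. 217. 183. 132.] [0.486 0.036 0.004] [ 0.315 -0.221 -0.004] [0.657 0.287 0.029]
top clamp 0.59 [362. 196.  18.  35.] [ 0.54  -0.088  0.039] [ 0.492 -0.113  0.018] [ 0.591 -0.063  0.047]
top arches 0.66 [346. 205.  14.  24.] [ 0.487 -0.052  0.017] [ 0.476 -0.07
[... 1493 characters left out ...]
0.54  -0.209  0.027] [ 0.578 -0.18   0.035]
scene sharpener 0.43 [269. 208.   4.   6.] [ 0.449 -0.086  0.012] [ 0.433 -0.097  0.002] [ 0.459 -0.075  0.018]
scene binder_clip 0.5 [307. 237.   5.  10.] [ 0.608 -0.01   0.013] [ 0.592 -0.016  0.005] [0.619 0.002 0.018]
scene highlighter 0.54 [350. 185.  34.  12.] [0.455 0.196 0.015] [0.433 0.141 0.003] [0.476 0.247 0.02 ]
scene tape_dispenser 0.94 [140. 218.  36.  38.] [ 0.39  -0.461  0.049] [ 0.296 -0.505  0.002] [ 0.428 -0.426  0.082]
scene pencil_cup 0.92 [470. 168.  35.  52.] [0.59  0.54  0.077] [ 0.461  0.511 -0.   ] [0.619 0.67  0.167]
scene magnifier 0.81 [440. 151.  30.  33.] [0.429 0.553 0.007] [ 0.322  0.505 -0.001] [0.477 0.587 0.013]
```

Run:
```python
from h import *
a=cv2.imread("pics/top1.png")[120:320,210:420];b=cv2.imread("pics/scene1.png")[120:320,190:400]
cv2.imwrite("pics/c1.png",np.hstack([cv2.resize(x,None,fx=1.9*1,fy=2.8 if 0 else 1.9,interpolation=cv2.INTER_CUBIC) for x in(a,b)]))
for c in("top","scene"):
    im=eyes.get_image(c);m=eyes.regions_of(im,"clamp")[0]["region"]
    p=pts(im,m);k=p[(p[:,2]>.033)];(cx,cy),wh,an=cv2.minAreaRect((k[:,:2]*1000).astype(np.float32));print(c,len(k),cx,cy,wh,an,np.median(k[:,2]))
    for n in("sheets","highlighter"):
        pass
    q=pts(im); q=q[(q[:,2]>.001)&(q[:,2]<.03)&(q[:,0]>.25)&(q[:,0]<.75)&(abs(q[:,1])<.4)]
    print(cv2.minAreaRect((q[:,:2]*1000).astype(np.float32)))
    s=q[(q[:,2]>.017)&(q[:,2]<.023)&(q[:,1]<0)];print(cv2.minAreaRect((s[:,:2]*1000).astype(np.float32)))
    h=pts(im); h=h[(h[:,2]>.05)&(h[:,0]>.45)&(h[:,0]<.62)&(h[:,1]>-.13)&(h[:,1]<.06)];print(np.round(h,3).tolist())
```

```text
top 170 542.6241455078125 -87.46782684326172 (120.26535034179688, 19.596437454223633) 22.20501136779785 0.03799326624979826
((500.00799560546875, -0.0263671875), (799.9048461914062, 499.9019775390625), 89.98990631103516)
((559.1731567382812, -123.51205444335938), (210.9659881591797, 202.9364776611328), 24.149099349975586)
[[0.581, -0.07, 0.054], [0.556, -0.017, 0.058], [0.554, -0.011, 0.055], [0.553, -0.014, 0.057], [0.553, -0.017, 0.061], [0.551, -0.005, 0.053], [0.551, -0.008, 0.055], [0.551, -0.011, 0.054], [0.536, -0.057, 0.084], [0.537, -0.057, 0.057], [0.533, -0.058, 0.079], [0.534, -0.06, 0.055], [0.53, -0.061, 0.079], [0.527, -0.061, 0.078], [0.527, -0.062, 0.063], [0.524, -0.064, 0.079], [0.524, -0.062, 0.059], [0.521, -0.064, 0.077], [0.506, -0.102, 0.052], [0.506, -0.105, 0.054], [0.482, -0.046, 0.054], [0.481, -0.049, 0.057], [0.479, -0.04, 0.053], [0.479, -0.043, 0.055], [0.479, -0.046, 0.053], [0.476, -0.037, 0.05]]
scene 151 541.8975219726562 -85.8152847290039 (118.63385772705078, 20.548553466796875) 21.52701759338379 0.0381100565356155
((499.9495849609375, -0.05215454
[... 665 characters left out ...]
.054, 0.075], [0.528, -0.065, 0.067], [0.527, -0.062, 0.064], [0.533, -0.06, 0.07], [0.534, -0.057, 0.069], [0.537, -0.055, 0.072], [0.525, -0.065, 0.059], [0.529, -0.063, 0.062], [0.529, -0.06, 0.061], [0.537, -0.058, 0.069], [0.537, -0.055, 0.068], [0.528, -0.066, 0.058], [0.527, -0.063, 0.056], [0.533, -0.061, 0.061], [0.536, -0.058, 0.063], [0.529, -0.063, 0.054], [0.533, -0.061, 0.057], [0.537, -0.059, 0.06], [0.536, -0.056, 0.057], [0.553, -0.014, 0.058], [0.551, -0.011, 0.055], [0.552, -0.008, 0.055], [0.551, -0.005, 0.052], [0.53, -0.064, 0.05], [0.535, -0.062, 0.055], [0.54, -0.06, 0.059], [0.537, -0.056, 0.054], [0.555, -0.015, 0.057], [0.556, -0.012, 0.057], [0.537, -0.06, 0.052]]
```

View pics/c1.png

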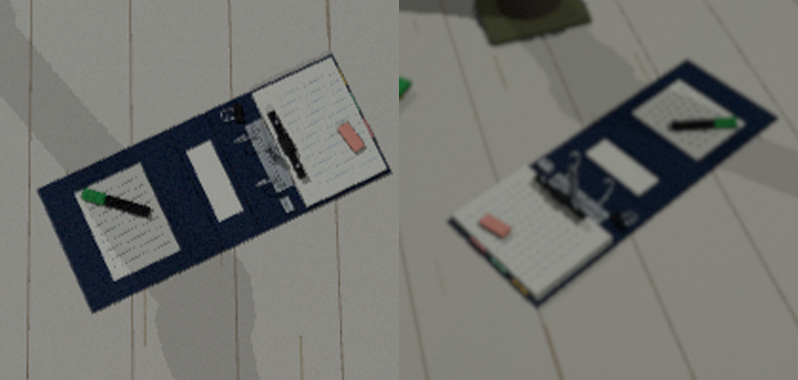

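Call:
carry_out(increments=[[[0, -28, -27.6, 0, 0, 0, 24], [0, -28, -27.6, 0, 0, 0, 24], [0, -28, -27.6, 0, 0, 0, 24], [0, -28, -27.6, 0, 0, 0, 24], [0, -28, -27.6, 0, 0, 0, 24], [0, -28, -27.6, 0, 0, 0, 24], [0, -28, -27.6, 0, 0, 0, 24], [0, -28, -27.6, 0, 0, 0, 24], [0, -28, -27.6, 0, 0, 0, 24], [0, -28, -27.6, 0, 0, 0, 24]]], grip_force=20)

```text
t: 2.7
tcp_pos: [0.3769, 0.2416, 0.2425]
ee_rot: [0.364, 0.931, 0.0, 0.0]
wrist_force: [0.3, 0.9, 0.2]
opening: -0.001
grip_force: 0.0
```

Call:
carry_out(increments=[[[0, -36.7, -14, 0, 0, 0, 24.3], [0, -36.7, -14, 0, 0, 0, 24.3], [0, -36.7, -14, 0, 0, 0, 24.3], [0, -36.7, -14, 0, 0, 0, 24.3], [0, -36.7, -14, 0, 0, 0, 24.3], [0, -36.7, -14, 0, 0, 0, 24.3], [0, -36.7, -14, 0, 0, 0, 24.3], [0, -36.7, -14, 0, 0, 0, 24.3], [0, -36.7, -14, 0, 0, 0, 24.3], [0, -36.7, -14, 0, 0, 0, 24.3]]])

```text
t: 3.7
tcp_pos: [0.553, -0.1076, 0.2419]
ee_rot: [0.55, 0.835, 0.001, -0.0]
wrist_force: [-0.8, 0.2, 0.2]
opening: 0.003
grip_force: 0.0
```

Run:
```python
from h import *
s=arm.sense();print(s["t"],s["tcp_pos"],s["ee_rot"])
im=eyes.get_image("wrist");save(im,"w1.png")
for n in["lever","lever_end","clamp","arches","eraser","sharpener","binder_clip"]:
    for r in eyes.regions_of(im,n)[:1]:
        p=pts(im,r["region"]); k=cv2.minAreaRect((p[:,:2]*1000).astype(np.float32));print(n,round(r["p"],2),np.round(r["rect"]),np.round(np.median(p,0),3),np.round(np.percentile(p,2,0),3),np.round(np.percentile(p,98,0),3),k)
q=pts(im);h=q[(q[:,2]>.065)&(q[:,2]<.1)&(q[:,0]>.5)&(q[:,0]<.57)&(q[:,1]>-.1)&(q[:,1]<-.03)]
for z in np.arange(.02,.1,.005):
    m=q[(abs(q[:,2]-z)<.0025)&(abs(q[:,0]-.533)<.025)&(abs(q[:,1]+.062)<.02)];print(round(z,3),len(m),np.round(np.mean(m,0),4) if len(m) else 0)
```

```text
3.7 [ 0.55300366 -0.10761207  0.2419184 ] [ 5.50093447e-01  8.35102873e-01  5.66917591e-04 -2.64569889e-04]
lever 0.65 [314. 133.  22.   8.] [ 0.531 -0.061  0.079] [ 0.522 -0.067  0.02 ] [ 0.539 -0.056  0.084] ((531.0422973632812, -61.98289108276367), (20.73687171936035, 8.901748657226562), 22.00200843811035)
lever_end 0.29 [312. 134. 214. 268.] [ 0.527 -0.052  0.005] [ 0.401 -0.219  0.002] [0.662 0.079 0.039] ((538.3963623046875, -78.87507629394531), (228.7109375, 311.4036560058594), 24.304882049560547)
clamp 0.95 [313. 157. 112.  20.] [ 0.542 -0.086  0.039] [ 0.488 -0.112  0.021] [ 0.595 -0.062  0.041] ((539.8414306640625, -87.92636108398438), (125.26195526123047, 20.239103317260742), 23.265287399291992)
arches 0.72 [311. 105. 101.  46.] [ 0.53  -0.045  0.014] [ 0.477 -0.075  0.004] [ 0.571 -0.004  0.058] ((519.9790649414062, -38.04384994506836), (113.82086181640625, 45.292057037353516), 24.145280838012695)
eraser 0.58 [286. 244.  42.  24.] [ 0.55  -0.193  0.032] [ 0.532 -0.213  0.023] [ 0.57  -0.106  0.236] ((554.8870849609375, -160.8798065185547), (120.14741516113281, 42.49118041
[... 195 characters left out ...]
86, 14.390857696533203), 22.562000274658203)
binder_clip 0.9 [388. 105.  27.  35.] [ 0.601 -0.009  0.014] [ 0.587 -0.018  0.004] [0.616 0.011 0.016] ((599.8682861328125, -0.3448009490966797), (30.910913467407227, 34.36946105957031), 9.148679733276367)
0.02 158 [ 0.5409 -0.0712  0.0197]
0.025 6 [ 0.5401 -0.0656  0.0254]
0.03 7 [ 0.5305 -0.0668  0.0295]
0.035 10 [ 0.5466 -0.0765  0.037 ]
0.04 157 [ 0.5471 -0.0779  0.0392]
0.045 0 0
0.05 13 [ 0.5317 -0.0639  0.0494]
0.055 0 0
0.06 6 [ 0.5274 -0.0592  0.0592]
0.065 2 [ 0.5364 -0.0598  0.0664]
0.07 7 [ 0.5252 -0.0639  0.0703]
0.075 17 [ 0.531  -0.061   0.0744]
0.08 50 [ 0.5306 -0.0591  0.0807]
0.085 23 [ 0.5298 -0.0594  0.0831]
0.09 0 0
0.095 0 0
```

View pics/w1.png

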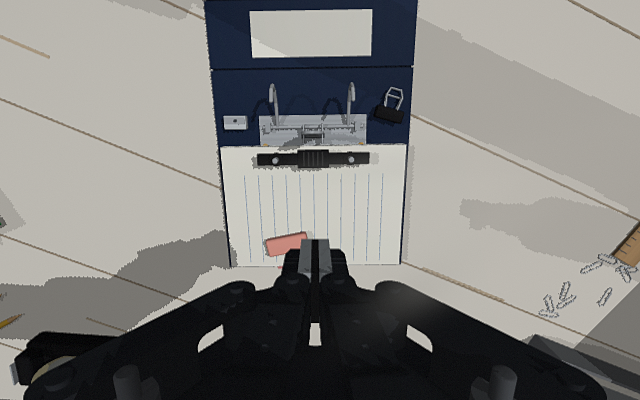

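Call:
carry_out(increments=[[[0, 0, -0.2, 4, 0, 0, 0], [0, 0, -0.2, 8, 0, 0, 0], [0, 0, -0.2, 12, 0, 0, 0], [0, 0, -0.2, 15, 0, 0, 0], [0, 0, -0.2, 16.8, 0, 0, 0], [0, 0, -0.2, 16.8, 0, 0, 0], [0, 0, -0.2, 16.8, 0, 0, 0]]])

```text
t: 4.8
tcp_pos: [0.5507, -0.1096, 0.0746]
ee_rot: [0.55, 0.835, 0.0, 0.0]
wrist_force: [-1.0, -0.5, 0.2]
opening: -0.003
grip_force: 0.0
```

Run:
```python
from h import *
s=arm.sense();print(s["tcp_pos"],s["wrist_force"])
ims={c:eyes.get_image(c) for c in("wrist","scene","top")};save(ims["wrist"],"w2.png")
Rt=R.from_quat(s["ee_rot"])
for c,im in ims.items():
    q=Rt.inv().apply(pts(im)-s["tcp_pos"]);q=q[(abs(q[:,1])<.07)&(abs(q[:,0])<.03)]
    for z in np.arange(.012,-.08,-.01):
        m=q[abs(q[:,2]-z)<.005]
        if len(m):print(c,round(z,3),len(m),np.round([m[:,0].min(),m[:,0].max(),m[:,1].min(),m[:,1].max()],3))
im=ims["wrist"]
for n in["lever","clamp"]:
    r=eyes.regions_of(im,n)[0];p=pts(im,r["region"]);d=Rt.inv().apply(p-s["tcp_pos"]);print(n,r["p"],np.round(r["rect"]),np.round(np.median(d,0),4),np.round(np.percentile(d,[3,97],0),4))
```

```text
[ 0.55069103 -0.10957616  0.07461209] [-0.9777194  -0.51548509  0.22359153]
wrist 0.002 369 [ 0.006  0.011 -0.013  0.014]
wrist -0.008 596 [ 0.006  0.012 -0.014  0.014]
wrist -0.018 610 [ 0.006  0.011 -0.014  0.014]
wrist -0.028 953 [-0.012  0.014 -0.027  0.022]
wrist -0.038 3277 [-0.013  0.014 -0.035  0.036]
wrist -0.048 6207 [-0.009  0.015 -0.043  0.044]
wrist -0.058 7509 [-0.009  0.018 -0.053  0.052]
wrist -0.068 12213 [-0.007  0.018 -0.062  0.06 ]
wrist -0.078 13906 [ 0.002  0.02  -0.063  0.062]
scene 0.012 1 [-0.005 -0.005  0.004  0.004]
scene 0.002 12 [-0.011 -0.005 -0.007  0.015]
scene -0.008 19 [-0.011  0.005 -0.007  0.016]
scene -0.018 13 [-0.012 -0.003 -0.004  0.014]
scene -0.028 8 [-0.012 -0.006 -0.005  0.013]
scene -0.038 37 [-0.013  0.009 -0.034  0.029]
scene -0.048 27 [-0.013  0.009 -0.037  0.042]
scene -0.058 45 [-0.018  0.01  -0.05   0.05 ]
scene -0.068 31 [-0.017 -0.004 -0.05   0.05 ]
scene -0.078 63 [-0.019  0.013 -0.058  0.062]
top -0.058 2 [0.01  0.011 0.044 0.047]
top -0.068 4 [0.01  0.012 0.042 0.055]
top -0.078 14 [0.003 0.011 0.044 0.059]
lever 0.73 [319. 148.  54.  11.] [ 0.0538  0.001  -0.0049] [[ 0.0507 -0.0083 -0.009 ]
 [ 0.0554  0.0102  0.0551]]
clamp 0.89 [318. 195. 215.  37.] [0.0247 0.0009 0.0358] [[ 0.0158 -0.0558  0.0338]
 [ 0.0329  0.0577  0.0377]]
```

View pics/w2.png

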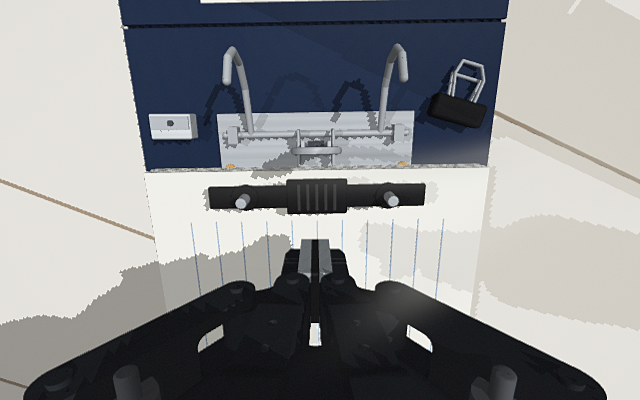

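Call:
carry_out(increments=[[[0, 2, -0.05, 0, 0, 0, 0], [0, 3.5, -0.05, 0, 0, 0, 0], [0, 4.2, -0.05, 0, 0, 0, 0], [0, 4.8, -0.05, 0, 0, 0, 0], [0, 5.5, -0.05, 0.1, 0, 0, 0], [0, 6.2, -0.05, 0.2, 0, 0, 0], [0, 6.9, -0.05, 0.55, 0, 0, 0], [0, 7.5, -0.05, 0.9, 0, 0, 0], [0, 7.5, -0.05, 0.9, 0, 0, 0]]])

```text
t: 5.95
tcp_pos: [0.5196, -0.0393, 0.0647]
ee_rot: [0.55, 0.835, 0.0, -0.001]
wrist_force: [0.0, 0.6, 0.4]
opening: -0.004
grip_force: 0.0
```

Run:
```python
from h import *
s=arm.sense();print(s["tcp_pos"],s["wrist_force"])
im=eyes.get_image("wrist");save(im,"w3.png")
Rt=R.from_quat(s["ee_rot"])
for n in["lever","clamp"]:
    r=eyes.regions_of(im,n)[0];p=pts(im,r["region"]);d=Rt.inv().apply(p-s["tcp_pos"]);print(n,r["p"],np.round(r["rect"]),np.round(np.median(d,0),4),np.round(np.percentile(d,[3,97],0),4))
```

```text
[ 0.51956587 -0.03934209  0.06466121] [0.04609822 0.60505977 0.36189077]
lever 0.86 [319. 234.  44.  24.] [0.0146 0.0017 0.0046] [[ 0.0067 -0.0082  0.0013]
 [ 0.0192  0.0102  0.0122]]
clamp 0.65 [317. 331. 197.  17.] [-0.0563  0.0002  0.0258] [[-0.0614 -0.0577  0.0244]
 [-0.0518  0.0598  0.0271]]
```

View pics/w3.png

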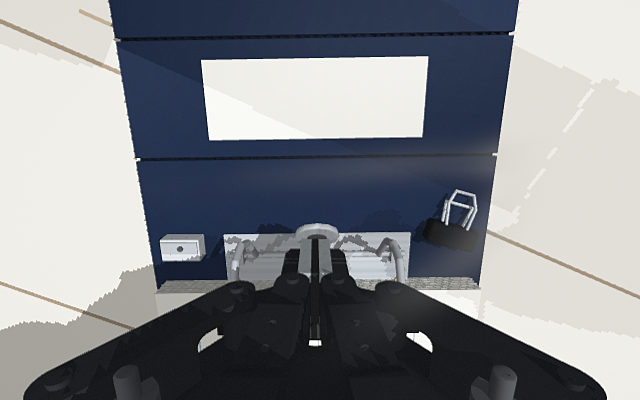

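Call:
carry_out(increments=[[[0, 0.5, 0, 0.55, 0, 0, 0], [0, 0.9, 0, 1.1, 0, 0, 0], [0, 1.2, 0, 1.8, 0, 0, 0], [0, 1.5, 0, 2.5, 0, 0, 0], [0, 1.8, 0, 3.1, 0, 0, 0], [0, 2.0, 0, 3.5, 0, 0, 0], [0, 2.0, 0, 3.8, 0, 0, 0], [0, 2.0, 0, 3.9, 0, 0, 0], [0, 2.0, 0, 3.9, 0, 0, 0]]])

```text
t: 7.0
tcp_pos: [0.5123, -0.0222, 0.0265]
ee_rot: [0.55, 0.835, 0.0, -0.0]
wrist_force: [-0.2, 0.1, 3.3]
opening: -0.001
grip_force: 2.0
```

Call:
carry_out(increments=[[[0, 0, 0, 0.1, 0, 0, 0], [0, 0, 0, 0.2, 0, 0, 0], [0, 0, 0, 0.2, 0, 0, 0]]])

```text
t: 7.3
tcp_pos: [0.5123, -0.0221, 0.026]
ee_rot: [0.55, 0.835, 0.0, -0.0]
wrist_force: [-3.3, 0.8, 20.1]
opening: -0.001
grip_force: 10.0
```

Call:
carry_out(increments=[[[0, 0, 0, -2, 0, 0, 0], [0, 0, 0, -6, 0, 0, 0], [0, 0, 0, -9, 0, 0, 0], [0, -4, 0.1, -9, 0, 0, 0], [0, -8, 0.1, -9, 0, 0, 0], [0, -12, 0.1, -9, 0, 0, 0], [0, -12, 0.1, -9, 0, 0, 0]]])

```text
t: 8.0
tcp_pos: [0.5622, -0.1401, 0.1145]
ee_rot: [0.554, 0.832, -0.001, 0.003]
wrist_force: [-1.0, -0.6, 0.7]
opening: -0.001
grip_force: 0.0
```

Run:
```python
from h import *
s=arm.sense();print(s["tcp_pos"],s["wrist_force"])
im=eyes.get_image("wrist");save(im,"w4.png")
Rt=R.from_quat(s["ee_rot"])
for n in["lever","clamp","arches"]:
  for r in eyes.regions_of(im,n)[:1]:
    p=pts(im,r["region"]);d=Rt.inv().apply(p-s["tcp_pos"]);print(n,r["p"],np.round(r["rect"]),np.round(np.median(d,0),4),np.round(np.percentile(d,[3,97],0),4),np.median(p,0))
```

```text
[ 0.56219109 -0.14011702  0.11449154] [-0.97669907 -0.62095296  0.65683767]
lever 0.94 [315.  50.  34.  98.] [0.1159 0.0005 0.0977] [[ 0.0847 -0.0073  0.0963]
 [ 0.1391  0.0078  0.0991]] [ 0.51888965 -0.03334092  0.01610386]
clamp 0.56 [316. 132. 183.  34.] [0.0571 0.0024 0.0753] [[ 0.0487 -0.0546  0.0733]
 [ 0.0653  0.0586  0.0772]] [ 0.54266847 -0.08669457  0.03885764]
arches 0.7 [317. 104. 159.  67.] [0.0878 0.0109 0.0638] [[ 0.0584 -0.0399  0.0512]
 [ 0.0924  0.0434  0.1042]] [ 0.53821888 -0.06478503  0.05021079]
```

View pics/w4.png

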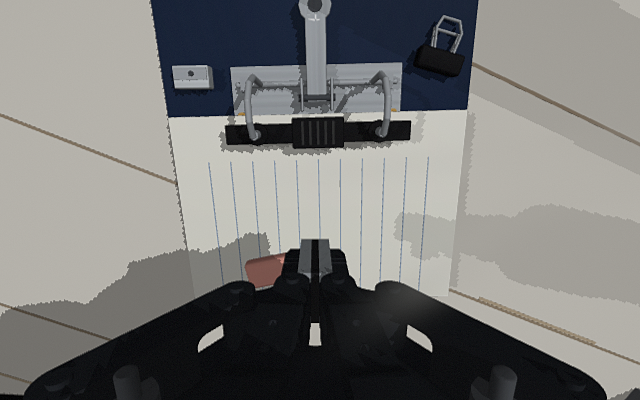

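Call:
carry_out(increments=[[[0, 2.5, 0.05, 0, 0, 0, 0], [0, 4.9, 0.05, 0, 0, 0, 0], [0, 4.9, 0.05, 0, 0, 0, 0], [0, 4.9, 0.05, 3, 0, 0, 0], [0, 4.9, 0.05, 5, 0, 0, 0], [0, 4.9, 0.05, 6, 0, 0, 0], [0, 4.9, 0.05, 6, 0, 0, 0], [0, 4.9, 0.05, 6, 0, 0, 0]]])

```text
t: 9.0
tcp_pos: [0.5422, -0.0871, 0.0547]
ee_rot: [0.55, 0.835, 0.0, 0.0]
wrist_force: [1.0, 0.2, 0.4]
opening: 0.004
grip_force: 0.0
```

Run:
```python
from h import *
s=arm.sense();print(s["tcp_pos"],s["wrist_force"])
d=s["tcp_pos"][:2]-np.array([.542,-.0865]);print("y off",d@[-.391,.921],"x off",d@[.921,.391])
save(eyes.get_image("wrist"),"w5.png")
```

```text
[ 0.54217668 -0.0870793   0.05468406] [0.96432685 0.2474269  0.44719046]
y off -0.0006026227272626416 x off -6.378365790927676e-05
```

View pics/w5.png

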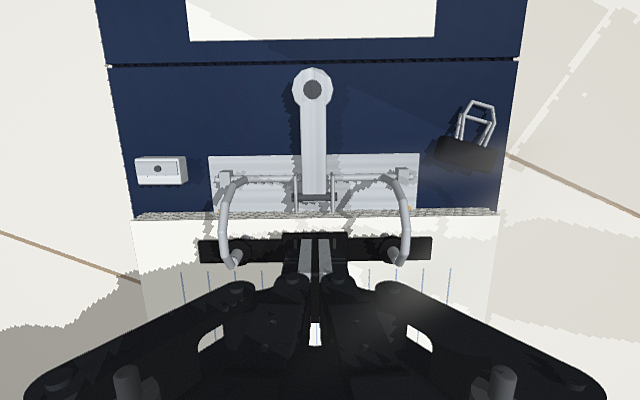

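Call:
carry_out(increments=[[[0, 0, 0, 0.4, 0, 0, 0], [0, 0, 0, 0.7, 0, 0, 0], [0, 0, 0, 1.0, 0, 0, 0], [0, 0, 0, 1.3, 0, 0, 0], [0, 0, 0, 1.6, 0, 0, 0], [0, 0, 0, 1.85, 0, 0, 0], [0, 0, 0, 1.95, 0, 0, 0], [0, 0, 0, 1.95, 0, 0, 0]]])

```text
t: 9.85
tcp_pos: [0.5425, -0.0873, 0.0351]
ee_rot: [0.55, 0.835, 0.0, 0.001]
wrist_force: [1.2, 0.1, 5.5]
opening: -0.002
grip_force: 2.5
```

Call:
carry_out(increments=[[[0, 0, 0, 0.1, 0, 0, 0], [0, 0, 0, 0.2, 0, 0, 0], [0, 0, 0, 0.2, 0, 0, 0]]])

```text
t: 10.15
tcp_pos: [0.5425, -0.0874, 0.0349]
ee_rot: [0.55, 0.835, 0.0, 0.001]
wrist_force: [-0.4, 0.3, 22.1]
opening: 0.0
grip_force: 11.1
```

Stop reached (22 N, no travel). Retreat and check.

Call:
carry_out(increments=[[[0, 0, 0, -2, 0, 0, 0], [0, 0, 0, -6, 0, 0, 0], [0, 0, 0, -10, 0, 0, 0], [0, -4, 0, -13, 0, 0, 0], [0, -6, 0, -13, 0, 0, 0], [0, -6, 0, -13, 0, 0, 0], [0, -6, 0, -13, 0, 0, 0], [0, -6, 0, -13, 0, 0, 0]]])

```text
t: 10.95
tcp_pos: [0.5642, -0.1408, 0.1617]
ee_rot: [0.55, 0.835, -0.0, -0.002]
wrist_force: [0.5, 0.3, -0.8]
opening: 0.003
grip_force: 0.0
```

Run:
```python
from h import *
s=arm.sense();print(s["tcp_pos"],s["wrist_force"])
im=eyes.get_image("wrist");save(im,"w6.png")
Rt=R.from_quat(s["ee_rot"])
for n in["lever","clamp","eraser","sharpener","binder_clip"]:
  for r in eyes.regions_of(im,n)[:1]:
    p=pts(im,r["region"]);print(n,r["p"],np.round(r["rect"]),np.round(np.median(p,0),4),np.round(np.percentile(p,[3,97],0),4))
    if n=="lever":
        y=(p[:,:2]-[.536,-.0727])@[-.391,.921]
        for a in(20,35,50,65):
            m=p[abs(y*1000-a)<5];print(a,len(m),np.median(m[:,2]) if len(m) else 0)
```

```text
[ 0.56419472 -0.140771    0.16170602] [ 0.50110713  0.33680954 -0.84034391]
lever 0.62 [317.  54.  26.  92.] [ 0.5173 -0.0299  0.0161] [[ 0.5015 -0.0621  0.0146]
 [ 0.5333 -0.0055  0.0175]]
20 207 0.016156334566108432
35 221 0.01613231629593964
50 228 0.016144173164236802
65 342 0.016239172431288196
clamp 0.94 [318. 128. 140.  27.] [ 0.5425 -0.0867  0.0242] [[ 0.4903 -0.1115  0.0221]
 [ 0.594  -0.0625  0.0263]]
eraser 0.97 [282. 245.  54.  29.] [ 0.5514 -0.1936  0.0321] [[ 0.5327 -0.2119  0.024 ]
 [ 0.5696 -0.175   0.0335]]
sharpener 0.72 [214.  82.  38.  24.] [ 0.4479 -0.0869  0.0149] [[ 0.4347 -0.096   0.0062]
 [ 0.4593 -0.0779  0.0169]]
binder_clip 0.91 [417.  60.  39.  51.] [ 0.6014 -0.0092  0.014 ] [[ 0.5872 -0.0182  0.0041]
 [ 0.6168  0.0171  0.016 ]]
```

View pics/w6.png

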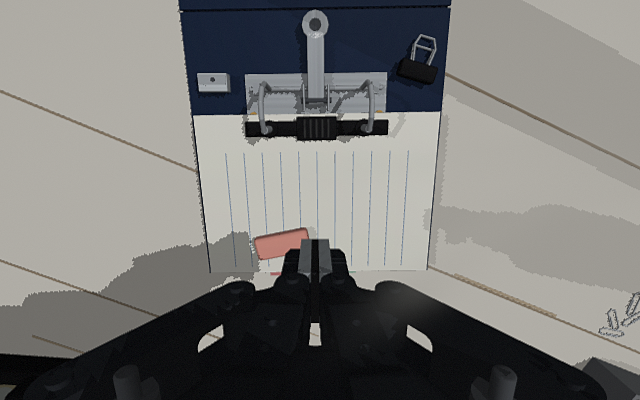

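The lever lies level (rows 10–110, z 16 mm all along), the clamp bar (318,128) is at 24 mm, and the eraser, sharpener and binder clip have not moved.

```bash
python3 -c "
from rig import arm
print(arm.finish_job())"
```

```text
the job is handed in; nothing more can be done
None
```

The lever is flat with the arches shut on the posts, the clamp bar is down on the sheets, nothing nearby was moved, and the job was handed in after about 11 s of robot time.

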